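Seat the yellow-lidded nail pot in its dished stand

TASK

Put the wooden pot with the yellow lid onto the yellow stand, so that its rounded base sits fully home in the dished top and it stands upright by itself. Set it down gently, without dropping it or pressing it hard, and leave the pots with the red and blue lids where they are.

Things in the scene. Friction and masses are not known exactly. Their poses are not given: they have to be found in the camera images.
- yellow_pot_mid (a point): Centre (half-way up, on the axis) of the loose closed pot with the YELLOW lid. Round wooden pot, 52 mm in diameter, 84 mm tall, 0.13 to 0.25 kg, straight sides; the top 18 mm is the lid. The underside is a dome 14 mm high (radius 30 mm) with an 18 mm flat, weighted so that it stands upright. The point is 42 mm above the underside; z is up. Grip its side from above, at any yaw.
- yellow_stand_rim (a point): Centre of the mouth of the YELLOW stand, level with its rim, 45 mm above the table; z up. Fixed; wooden foot 80 mm wide, stem, yellow dish open upwards, 86 mm outer, 76 mm inner diameter, with smooth sloping sides that centre the pot. Fully home, the pot's underside is 15 mm below this point, its centre 27 mm above. A like stand with a RED dish is not to be used.
- red_pot_mid (a point): Centre (half-way up) of a loose pot of the same shape and size with a RED lid. A bystander: leave it where it is.
- blue_pot_mid (a point): Centre (half-way up) of a loose pot of the same shape and size with a BLUE lid. A bystander: leave it where it is.
Mind the look-alikes: they are no part of the job. Leave any green or white look-alike of the part that bears yellow_stand_rim alone.

How it is judged:
By the outcome, as a careful person would: the job done as asked, in the order asked, and still so for the second after the job is handed in, with the robot touching nothing.
It also fails if it takes over 40 s, if anything falls off the work surface, if the arm or the gripper's body presses on something with over 40 N, if the wrist force passes 120 N, or if a joint passes its speed limit or range.

ROBOT

A 6-joint arm with a two-finger parallel gripper is mounted at the origin on the work surface. World frame = base frame: x ahead of the robot, y to its left, z up, the work surface at z = 0. Lengths are in m, angles in rad, forces in N, time in s.
With the tool pointing down it reaches from about 0.425 to 0.95 m from the base axis. Payload 3.5 kg.
Tool frame: the origin (TCP) lies midway between the tips of the shut fingers; the grasp point (between the pads) lies 19 mm behind it; z points along the fingers, y is the line along which they close (so a half turn about z gives the same grasp; the last joint's range is limited). The gripper opens to 85 mm and grips with 20 to 120 N. Pads are 22 mm wide; open, the fingers measure 114 mm over their backs; the gripper's body (76 mm by 85 mm) begins 54 mm behind the grasp point. The pads swing forward as they close: fully open they stand 13 mm farther back than shut.
Start: joints at [1.143, 0.286, 1.577, -0, 1.279, -0.15], TCP at [0.185, 0.649, 0.231] pointing down, gripper open.
Joint ranges: [-2.77, 2.77], [-0.9, 2.22], [0.21, 2.48], [-1.53, 4.67], [0.24, 2.81], [-2.84, 2.84]. Speed limits (rad/s): [2.79, 2.79, 3.14, 3.14, 3.14, 3.14].

INTERFACE

Orientations are given as a unit quaternion [x, y, z, w].
In Python, from plant import get_state, read_camera, ctrl gives the robot as it stands.
- The arm moves only by the shell command python3 -m crank 'ROWS' [FORCE]. ROWS is JSON, a list of rows, each a list of 3 entries, a list of its own where there are three numbers: the shift along the tool's x, y, z in mm, then the turn about the tool's z in degrees, then the closure in counts, from 0 (fully open) to 255 (shut). In form: [[[tx, ty, tz], yaw, claw], ...]. A call has 1 to 10 rows; each row is the pose to reach, as a shift and turn from the pose commanded when the call began, along the tool's axes at that moment; what a row does not reach only later rows make up. A row lasts 1/10 s, in which the tool goes at most 50 mm and 8.59 degrees, less where a joint would pass 70% of its speed; a pose out of reach is approached as far as the arm can. A call with a gripper value outside its range is refused whole. The fingers move at their own pace and stop on an object; FORCE is the grip in N (left out, the last holds). Time passes only in rows, so rows that repeat a pose let the fingers close. It gives the time, the measured TCP pose, the force, the opening and the grip force at its end, in the units of the state.
- get_state(): the state, without advancing time (a new reading comes with each control period).
- read_camera(name): name is "scene" or "top"; returns a dict with "frame" (384x512x3 uint8, blue, green, red), "range_z" (384x512 float32, m along the optical axis (not along the pixel's ray), 0 where there is no reading), "vfov" (degrees; the focal length in pixels is half the picture's height over the tangent of half this angle, whatever the lens; pixels are square), "cx", "cy" (the principal point, pixels), "origin" and "orientation" of the camera in the world. Camera axes: x right, y down, z forward; pixel columns grow to the right and rows downward; lengths in m; the calibration is good to about 2 mm. A picture is of the moment at which its call begins.
- ctrl.sign_off(): hands the job in; it is judged then, once.
The state is a dict: "time": time; "qpos": joint angles; "dq": joint speeds; "joint_efforts": joint torques, N m; "eef_pos": TCP position; "tcp_rot": TCP orientation; "contact_force": force on the tool from outside, world axes, zero at the start; "wrist_torque": the same for the moment, N m; "opening": opening from 0.0 (shut) to 1.0 (fully open); "finger_force": force on a finger pad.
Only numpy, scipy, OpenCV 4.12 (cv2) and the standard library are available. Lean on these libraries where they do the work, as an engineer would, in place of code of your own. Each camera call takes 0.05 s, during which the arm holds its last target. There are 200 camera calls.

## Working session

There is one attempt and no reset: what is moved stays moved. The work goes in short steps, Python scripts to look and compute and a shell command to move; the robot and the scene stay as the last step left them, time stands still between calls to the robot, and variables do not carry over. Pictures are saved under pics/ and viewed, at most 10 in all, crops included, and the job is handed in when it is done.

```bash
mkdir -p pics; cat > h.py <<'E'
import numpy as np, cv2
from scipy.spatial.transform import Rotation as R
from plant import get_state, read_camera, ctrl
def cloud(c):
    h,w=c["range_z"].shape; f=h/2/np.tan(np.radians(c["vfov"])/2)
    u,v=np.meshgrid(np.arange(w),np.arange(h)); z=c["range_z"]
    p=np.stack([(u-c["cx"])/f*z,(v-c["cy"])/f*z,z],-1)
    return p@R.from_quat(c["orientation"]).as_matrix().T+np.array(c["origin"])
E
python3 - <<'E'
from h import *
for n in("scene","top"):
    c=read_camera(n); np.savez(f"{n}.npz",frame=c["frame"],P=cloud(c),z=c["range_z"])
    cv2.imwrite(f"pics/{n}.png",c["frame"]); print(n,c["origin"],c["orientation"],c["vfov"],c["cx"],c["cy"])
print(get_state())
E
```

```text
scene [ 1.11177486 -0.83848719  0.74673633] [ 0.83966561  0.28605399 -0.13937953 -0.44012285] 44.23662183270587 250.4138661026522 187.5825970814718
top [ 0.38202481 -0.04454642  0.91945643] [-0.69663893  0.7117308  -0.0606672   0.06673045] 52.672529402091826 255.7199557095356 197.01057418616173
{'time': 0.1, 'qpos': array([ 1.14300485e+00,  2.87133836e-01,  1.57807187e+00,  1.52491681e-05,
        1.27863031e+00, -1.49980025e-01]), 'dq': array([ 0.00117342, -0.00101989, -0.00194688,  0.00117328, -0.00144916,
       -0.00072372]), 'joint_efforts': array([ 6.47296347e-04, -4.07292259e+01, -2.93701565e+01, -1.33586527e-04,
        3.43878863e-03,  1.25891626e-05]), 'eef_pos': array([0.1848155 , 0.64856298, 0.23002533]), 'tcp_rot': array([ 1.38461560e-01,  9.90367173e-01, -1.07312136e-03, -3.26545900e-04]), 'contact_force': array([0.70325214, 0.11213295, 0.22522852]), 'wrist_torque': array([ 0.03973382,  0.02224002, -0.02664511]), 'finger_force': 0.0, 'opening': 1.0001367549652798}
```

View pics/scene.png

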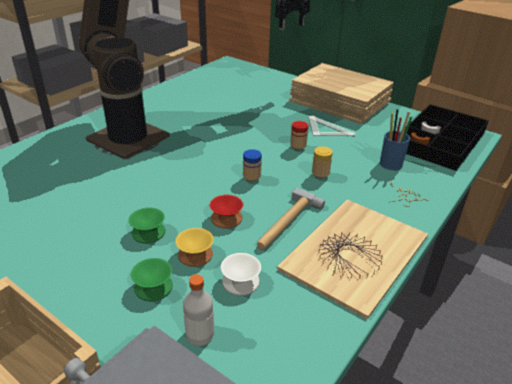

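View pics/top.png

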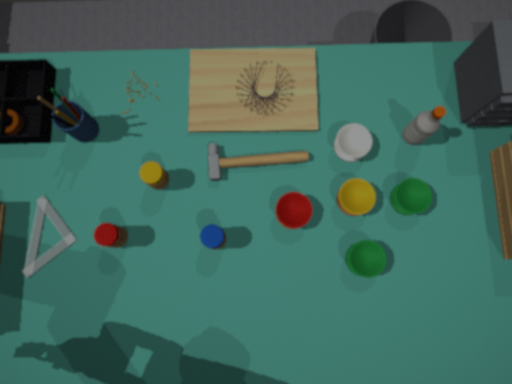

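Scene picture:
- **Pots:** yellow lid at scene (322,162) / top (152,173), red at (300,135) / (107,235), blue at (252,165) / (212,237).
- **Stands:** yellow at (195,247) / top (357,197), red at (227,210) / (294,210), green at (147,225) and (152,279), white at (241,274).

I choose the yellow pot at top (152,173) and the yellow stand at top (357,197), and check both in one crop.

```bash
python3 - <<'E'
from h import *
a=np.load("top.npz"); b=np.load("scene.npz")
crops=[a["frame"][143:203,120:185],a["frame"][167:227,325:390],b["frame"][132:192,290:355],b["frame"][220:280,162:227]]
cv2.imwrite("pics/crop.png",np.vstack([np.hstack([cv2.resize(c,(390,300),interpolation=2) for c in crops[i:i+2]]) for i in (0,2)]))
def show(n,d,box):
    u0,v0,u1,v1=box; P=d["P"][v0:v1,u0:u1].reshape(-1,3); hsv=cv2.cvtColor(d["frame"],cv2.COLOR_BGR2HSV)[v0:v1,u0:u1].reshape(-1,3)
    yel=(hsv[:,0]>15)&(hsv[:,0]<35)&(hsv[:,1]>120)&(d["z"][v0:v1,u0:u1].ravel()>0)
    Q=P[yel]; top=np.percentile(Q[:,2],95); T=Q[Q[:,2]>top-.006]
    (c,r)=cv2.minEnclosingCircle(T[:,:2].astype(np.float32))
    print(n,"ztop",top.round(4),"circle",np.round(c,4),round(r,4),"median",np.median(T,0).round(4),len(T))
show("pot top",a,(132,153,175,195)); show("pot scene",b,(308,142,337,182))
show("stand top",a,(332,172,382,222)); show("stand scene",b,(170,227,220,268))
# other pots / stands by height in top
for n,(u,v) in dict(red=(107,235),blue=(212,237),redst=(294,210),white=(353,143),g1=(410,197),g2=(367,258),hammer=(214,160)).items():
    print(n,np.round(a["P"][v,u],3))
s=get_state(); print(R.from_quat(s["tcp_rot"]).as_matrix().round(3))
E
```

```text
pot top ztop 0.0863 circle [0.5955 0.1942] 0.0254 median [0.5956 0.1942 0.0837] 380
pot scene ztop 0.0846 circle [0.6007 0.1918] 0.026 median [0.6009 0.1887 0.0827] 140
stand top ztop 0.0453 circle [ 0.5379 -0.2699] 0.0423 median [ 0.5402 -0.2728  0.0428] 509
stand scene ztop 0.0445 circle [ 0.5414 -0.2696] 0.0433 median [ 0.5325 -0.265   0.0421] 336
red [0.458 0.284 0.083]
blue [0.449 0.057 0.086]
redst [ 0.512 -0.127  0.029]
white [ 0.67  -0.273  0.029]
g1 [ 0.537 -0.397  0.029]
g2 [ 0.399 -0.287  0.03 ]
hammer [0.637 0.059 0.025]
[[-0.962  0.274 -0.001]
 [ 0.274  0.962 -0.002]
 [ 0.    -0.002 -1.   ]]
```

View pics/crop.png

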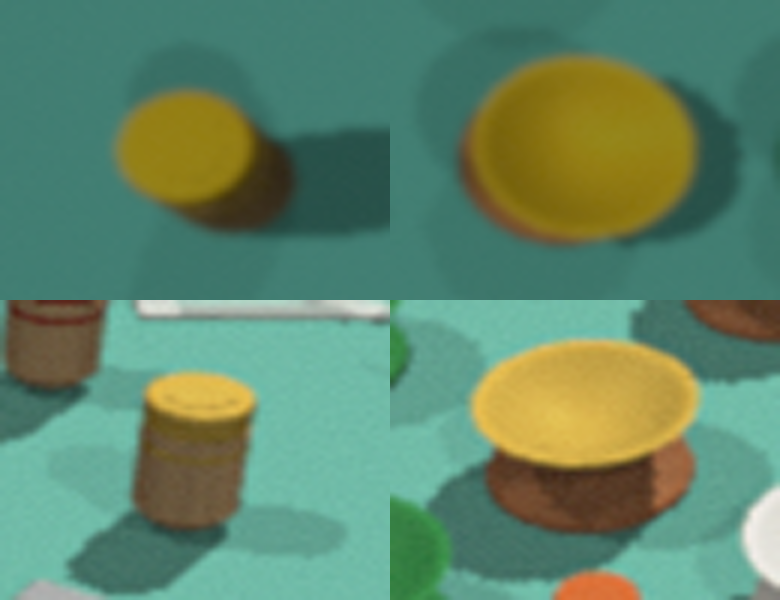

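The crop confirms it: a wooden pot with a flat yellow lid and yellow band (top crop), and a yellow dish on a brown wooden foot. The pot is at about (0.597, 0.193) and the stand rim at about (0.540, -0.270). I'll move above the pot with the yaw unchanged.

```bash
python3 -m crank '[[[-13,-8,0],0,0],[[-39,-24,0],0,0],[[-78,-48,0],0,0],[[-117,-73,0],0,0],[[-156,-97,0],0,0],[[-195,-122,0],0,0],[[-234,-146,0],0,0],[[-273,-170,0],0,0],[[-312,-195,0],0,0],[[-351,-219,0],0,0]]' 40; python3 -m crank '[[[-38,-24,0],0,0],[[-76,-48,10],0,0],[[-114,-71,20],0,0],[[-142,-90,30],0,0],[[-160,-100,40],0,0],[[-170,-106,45],0,0],[[-170,-106,45],0,0],[[-170,-106,45],0,0]]'
python3 - <<'E'
from h import *
s=get_state(); print(s["contact_force"]); M=R.from_quat(s["tcp_rot"]).as_matrix(); print(M.round(3))
print("to pot, tool mm:",(M.T@(np.array([.597,.193,.027])-s["eef_pos"])*1e3).round(1))
for n in ("scene","top"):
    c=read_camera(n); cv2.imwrite(f"pics/{n}2.png",c["frame"]); P=cloud(c)
    hsv=cv2.cvtColor(c["frame"],cv2.COLOR_BGR2HSV)
    m=(hsv[...,0]>15)&(hsv[...,0]<35)&(hsv[...,1]>120)&(np.hypot(P[...,0]-.597,P[...,1]-.193)<.04)&(P[...,2]>.078)&(P[...,2]<.09)
    if m.sum()>20: print(n,m.sum(),cv2.minEnclosingCircle(P[m][:,:2].astype(np.float32)))
E
```

```text
time: 1.1
eef_pos: [0.4635, 0.3396, 0.2312]
tcp_rot: [0.139, 0.99, -0.0, 0.0]
contact_force: [0.5, -0.1, -0.1]
opening: 1.0
finger_force: 0.0
time: 1.9
eef_pos: [0.5964, 0.1945, 0.1864]
tcp_rot: [0.138, 0.99, 0.0, -0.0]
contact_force: [-0.4, -0.4, -0.3]
opening: 1.002
finger_force: 0.0
[-0.38503171 -0.38040413 -0.28954346]
[[-0.962  0.274 -0.001]
 [ 0.274  0.962  0.   ]
 [ 0.001  0.    -1.   ]]
to pot, tool mm: [ -1.1  -1.4 159.4]
scene 145 ((0.5994745492935181, 0.19098591804504395), 0.0264116283506155)
top 331 ((0.5955886840820312, 0.1934579759836197), 0.025783931836485863)
```

View pics/scene2.png

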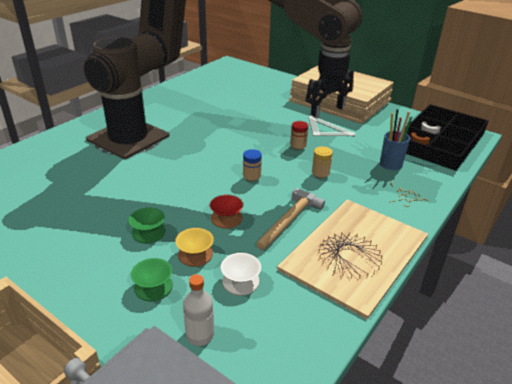

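The open gripper (fingers at about (330,100)) hangs above the yellow pot (322,162), and all the pots are undisturbed. I'll descend and close.

```bash
python3 -m crank '[[[0,-1,10],0,0],[[-1,-1,30],0,0],[[-1,-1,55],0,0],[[-1,-1,80],0,0],[[-1,-1,105],0,0],[[-1,-1,125],0,0],[[-1,-1,140],0,0],[[-1,-1,150],0,0],[[-1,-1,157],0,0],[[-1,-1,157],0,0]]' 40; python3 -m crank '[[[0,0,0],0,60],[[0,0,0],0,100],[[0,0,0],0,140],[[0,0,0],0,180],[[0,0,0],0,180],[[0,0,0],0,180],[[0,0,0],0,180]]' 40
python3 - <<'E'
from h import *
c=read_camera("scene"); cv2.imwrite("pics/grip.png",cv2.resize(c["frame"][70:220,210:410],(800,600)))
E
```

```text
time: 3.0
eef_pos: [0.5973, 0.1926, 0.0287]
tcp_rot: [0.138, 0.99, -0.0, -0.0]
contact_force: [1.2, -0.3, -0.8]
opening: 1.0
finger_force: 0.0
time: 3.7
eef_pos: [0.5987, 0.1927, 0.0306]
tcp_rot: [0.138, 0.99, 0.0, 0.001]
contact_force: [-0.0, 0.9, 5.4]
opening: 0.601
finger_force: 40.8
```

View pics/grip.png

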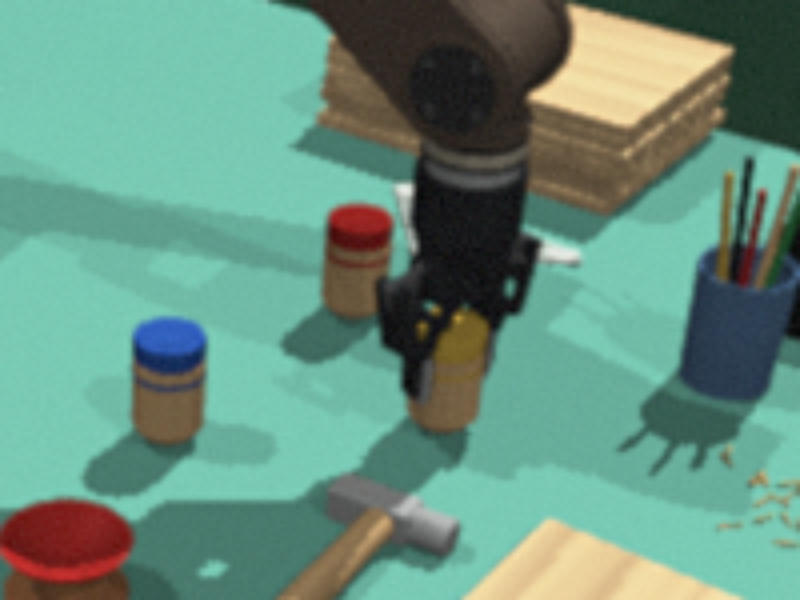

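The pads hold the pot's side at about pixel (440,370) of the crop, with the opening at 51 mm and grip at 41 N. I'll lift and check.

```bash
python3 -m crank '[[[0,0,-5],0,180],[[0,0,-15],0,180],[[0,0,-30],0,180],[[0,0,-50],0,180],[[0,0,-70],0,180],[[0,0,-85],0,180],[[0,0,-95],0,180],[[0,0,-100],0,180],[[0,0,-100],0,180]]'; python3 -m crank '[[[-1,-8,0],0,180],[[-4,-24,0],0,180],[[-8,-54,0],0,180],[[-13,-84,0],0,180],[[-18,-114,0],0,180],[[-22,-144,0],0,180],[[-27,-174,0],0,180],[[-31,-204,0],0,180],[[-36,-234,0],0,180],[[-41,-264,0],0,180]]'; python3 -m crank '[[[-5,-30,0],0,180],[[-9,-60,0],0,180],[[-14,-90,0],0,180],[[-19,-120,0],0,180],[[-23,-148,0],0,180],[[-26,-170,0],0,180],[[-29,-186,0],0,180],[[-30,-195,0],0,180],[[-30,-197,0],0,180],[[-30,-197,0],0,180]]'
python3 - <<'E'
from h import *
s=get_state(); M=R.from_quat(s["tcp_rot"]).as_matrix(); print(M.round(3))
print("to stand, tool mm:",(M.T@(np.array([.540,-.270,.0605])-s["eef_pos"])*1e3).round(1))
for n in ("scene","top"):
    c=read_camera(n); np.savez(n+"3.npz",frame=c["frame"],P=cloud(c)); 
    f=c["frame"]; cr=f[150:300,110:310] if n=="scene" else f[120:270,260:460]
    cv2.imwrite(f"pics/{n}3.png",cv2.resize(cr,(800,600)))
E
```

```text
time: 4.65
eef_pos: [0.5978, 0.1925, 0.1299]
tcp_rot: [0.138, 0.99, 0.0, 0.0]
contact_force: [-0.4, -0.5, -1.2]
opening: 0.598
finger_force: 40.9
time: 5.65
eef_pos: [0.5633, -0.0748, 0.1284]
tcp_rot: [0.139, 0.99, -0.0, -0.001]
contact_force: [0.2, -1.0, -1.8]
opening: 0.607
finger_force: 41.0
time: 6.65
eef_pos: [0.5393, -0.27, 0.129]
tcp_rot: [0.138, 0.99, 0.0, -0.0]
contact_force: [0.7, 0.7, -0.9]
opening: 0.603
finger_force: 41.0
[[-0.962  0.274 -0.001]
 [ 0.274  0.962  0.001]
 [ 0.001  0.001 -1.   ]]
to stand, tool mm: [-0.7  0.2 68.5]
```

View pics/scene3.png

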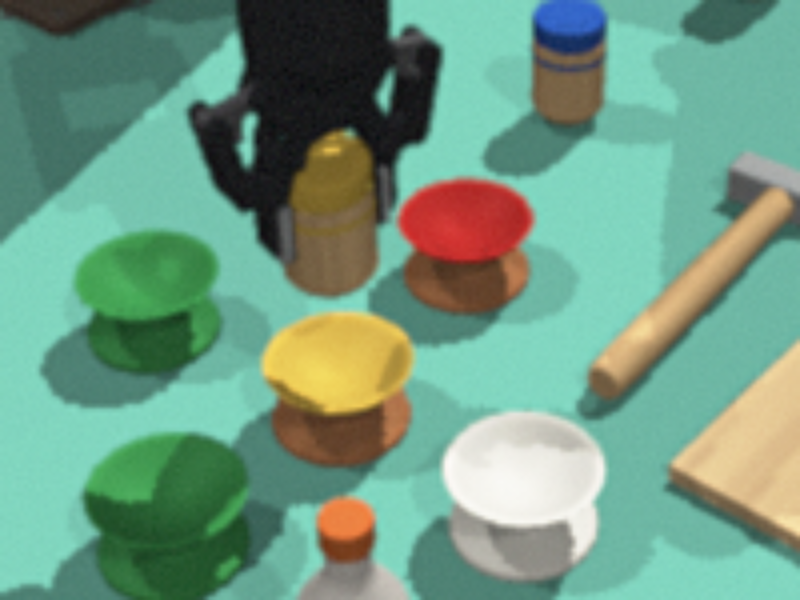

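The pot hangs upright at about crop (332,215), above the yellow dish (338,362), and its neighbours are untouched. Next is a quick cylinder fit for the offset and tilt in hand.

```bash
python3 - <<'E'
from h import *
from scipy.optimize import least_squares
d=np.load("scene3.npz"); P=d["P"]; hsv=cv2.cvtColor(d["frame"],cv2.COLOR_BGR2HSV)
m=(np.hypot(P[...,0]-.54,P[...,1]+.27)<.035)&(P[...,2]>.09)&(P[...,2]<.19)&(hsv[...,0]<35)&(hsv[...,1]>60)&(hsv[...,2]>70)
Q=P[m]; print(m.sum(),Q.min(0),Q.max(0),np.percentile(Q[:,2],[1,99]))
B=Q[Q[:,2]>.116]; B=B[B[:,2]<.165]
f=lambda p:np.hypot(B[:,0]-p[0]-p[2]*(B[:,2]-.14),B[:,1]-p[1]-p[3]*(B[:,2]-.14))-.026
r=least_squares(f,[.54,-.27,0,0],loss="soft_l1",f_scale=.002); print(len(B),r.x.round(4),np.std(r.fun))
S=P[(hsv[...,0]>15)&(hsv[...,0]<35)&(hsv[...,1]>110)&(np.hypot(P[...,0]-.54,P[...,1]+.27)<.05)&(P[...,2]<.06)&(P[...,2]>.04)]
print("rim",cv2.minEnclosingCircle(S[:,:2].astype(np.float32)),S[:,2].max())
E
```

```text
734 [ 0.52587375 -0.29990324  0.10868115] [ 0.56666798 -0.24302513  0.18453491] [0.11145245 0.18382647]
391 [ 0.5383 -0.27   -0.0062 -0.0224] 0.0012358234124282953
rim ((0.5417722463607788, -0.27053970098495483), 0.04381585493683815) 0.047269264181892146
```

```bash
python3 -m crank '[[[-1,0,5],0,180],[[-2,0,15],0,180],[[-3,0,28],0,180],[[-3,0,40],0,180],[[-3,0,50],0,180],[[-3,0,57],0,180],[[-3,0,61],0,180],[[-3,0,63],0,180],[[-3,0,63],0,180],[[-3,0,63],0,180]]'; python3 -m crank '[[[0,0,0.5],0,180],[[0,0,1],0,180],[[0,0,1.5],0,180],[[0,0,2],0,180],[[0,0,2],0,180],[[0,0,2],0,180]]'
```

```text
time: 7.75
eef_pos: [0.5427, -0.2714, 0.0669]
tcp_rot: [0.138, 0.99, -0.0, 0.0]
contact_force: [-0.1, 0.0, -1.4]
opening: 0.601
finger_force: 41.0
time: 8.35
eef_pos: [0.5424, -0.2711, 0.0643]
tcp_rot: [0.138, 0.99, 0.0, -0.0]
contact_force: [0.7, 0.3, -1.3]
opening: 0.601
finger_force: 41.0
```

```bash
python3 -m crank '[[[0,0,0.5],0,180],[[0,0,1],0,180],[[0,0,1.5],0,180],[[0,0,2],0,180],[[0,0,2],0,180],[[0,0,2],0,180]]'; python3 -m crank '[[[0,0,0.5],0,180],[[0,0,1],0,180],[[0,0,1],0,180],[[0,0,1],0,180]]'
```

```text
time: 8.95
eef_pos: [0.5424, -0.2711, 0.0623]
tcp_rot: [0.138, 0.99, 0.0, -0.0]
contact_force: [-0.3, 0.2, -1.0]
opening: 0.606
finger_force: 41.0
time: 9.35
eef_pos: [0.5424, -0.2711, 0.0613]
tcp_rot: [0.138, 0.99, 0.0, -0.0]
contact_force: [0.4, 0.4, -1.8]
opening: 0.603
finger_force: 41.0
```

```bash
python3 -m crank '[[[0,0,0.5],0,180],[[0,0,1],0,180],[[0,0,1],0,180],[[0,0,1],0,180]]'; python3 -m crank '[[[0,0,0.5],0,180],[[0,0,1],0,180],[[0,0,1],0,180],[[0,0,1],0,180]]'
```

```text
time: 9.75
eef_pos: [0.5426, -0.2712, 0.0606]
tcp_rot: [0.138, 0.99, -0.0, 0.0]
contact_force: [-0.6, -0.4, 1.3]
opening: 0.606
finger_force: 41.2
time: 10.15
eef_pos: [0.5429, -0.2714, 0.0606]
tcp_rot: [0.138, 0.99, -0.0, 0.0]
contact_force: [-1.8, 0.9, 5.7]
opening: 0.602
finger_force: 41.6
```

The pot is in contact at the expected height with about 6 N. I'll ease off, then open gently.

```bash
python3 -m crank '[[[0,0,-0.5],0,180],[[0,0,-0.5],0,180],[[0,0,-0.5],0,90],[[0,0,-0.5],0,80],[[0,0,-0.5],0,70],[[0,0,-0.5],0,50],[[0,0,-0.5],0,20],[[0,0,-0.5],0,0],[[0,0,-0.5],0,0],[[0,0,-0.5],0,0]]' 20
python3 - <<'E'
from h import *
c=read_camera("scene"); cv2.imwrite("pics/rel.png",cv2.resize(c["frame"][150:300,110:310],(800,600)))
E
```

```text
time: 11.15
eef_pos: [0.5424, -0.2711, 0.0598]
tcp_rot: [0.138, 0.99, -0.0, 0.0]
contact_force: [1.2, 0.2, -0.1]
opening: 1.001
finger_force: 0.0
```

View pics/rel.png

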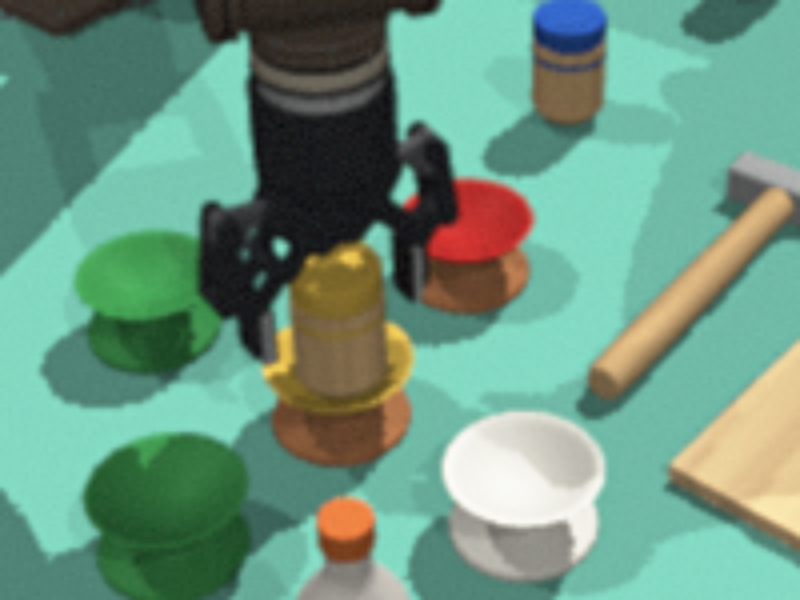

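The pot stands upright in the yellow dish at about crop (340,330), with the fingers open and clear on both sides. I'll withdraw straight up, then verify.

```bash
python3 -m crank '[[[0,0,-5],0,0],[[0,0,-15],0,0],[[0,0,-30],0,0],[[0,0,-50],0,0],[[0,0,-75],0,0],[[0,0,-100],0,0],[[0,0,-120],0,0],[[0,0,-135],0,0],[[0,0,-140],0,0],[[0,0,-140],0,0]]'; python3 -m crank '[[[25,10,0],0,0],[[50,30,0],0,0],[[75,60,0],0,0],[[75,90,0],0,0],[[75,120,0],0,0],[[75,140,0],0,0],[[75,150,0],0,0],[[75,150,0],0,0],[[75,150,0],0,0]]'
python3 - <<'E'
from h import *
from scipy.optimize import least_squares
for n in("scene","top"):
    c=read_camera(n); P=cloud(c); hsv=cv2.cvtColor(c["frame"],cv2.COLOR_BGR2HSV)
    near=np.hypot(P[...,0]-.54,P[...,1]+.27)<.05
    T=P[near&(P[...,2]>.106)&(P[...,2]<.13)&(hsv[...,0]>15)&(hsv[...,0]<35)&(hsv[...,1]>100)]
    print(n,len(T),cv2.minEnclosingCircle(T[:,:2].astype(np.float32)),np.percentile(T[:,2],[50,90,97]))
    if n=="scene":
        B=P[near&(P[...,2]>.055)&(P[...,2]<.106)]
        f=lambda p:np.hypot(B[:,0]-p[0]-p[2]*(B[:,2]-.08),B[:,1]-p[1]-p[3]*(B[:,2]-.08))-.026
        print(least_squares(f,[.54,-.27,0,0],loss="soft_l1",f_scale=.002).x.round(4))
    if n=="scene": cv2.imwrite("pics/fin.png",cv2.resize(c["frame"][150:300,110:310],(800,600)))
E
```

```text
time: 12.2
eef_pos: [0.5427, -0.2714, 0.201]
tcp_rot: [0.138, 0.99, -0.0, 0.001]
contact_force: [0.5, -0.3, -0.4]
opening: 0.997
finger_force: 0.0
time: 13.1
eef_pos: [0.5111, -0.1067, 0.1992]
tcp_rot: [0.138, 0.99, -0.0, -0.001]
contact_force: [-0.0, 0.8, -0.8]
opening: 1.003
finger_force: 0.0
scene 299 ((0.5445649027824402, -0.2728777527809143), 0.025906318798661232) [0.11284837 0.11465283 0.11536344]
[ 0.542  -0.2702 -0.0079  0.0135]
top 463 ((0.5404558181762695, -0.2693007290363312), 0.025761032477021217) [0.1138498  0.1158204  0.11650729]
```

View pics/fin.png

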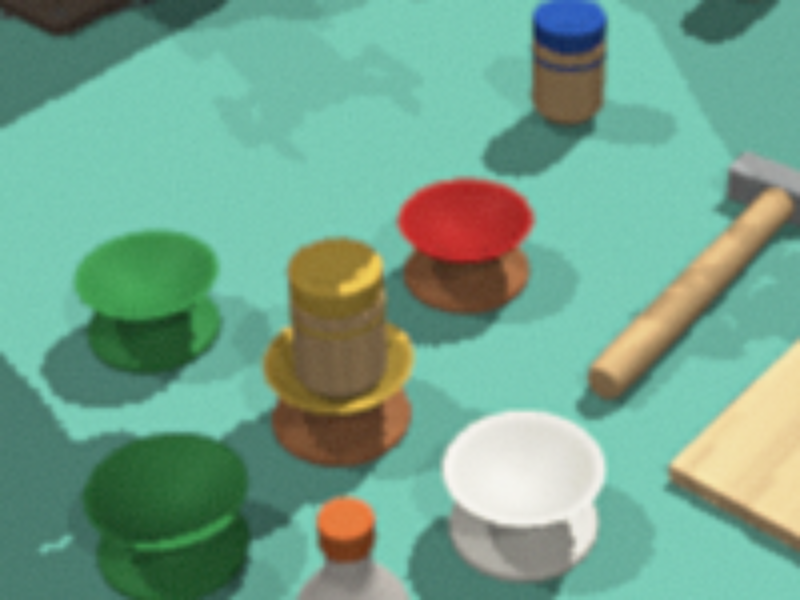

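The pot is upright and centred in the yellow dish at about crop (338,320). Its top is at 0.114 m, exactly the fully home height, and the tilt is within measuring error. The robot is clear.

```bash
python3 -c "
from plant import ctrl
print(ctrl.sign_off())"
```

```text
the job is handed in; nothing more can be done
None
```

The yellow-lidded pot is sitting fully home and upright in the yellow stand, the red and blue pots were not touched, and the job was handed in after about 13 s of robot time.

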